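# Mount the tube drum on the slanted spindle of the tube rotator

## Task

Mount the loaded tube drum on the tube rotator: slide its bore down along the slanted spindle, turn the drum under light pressure until its slots drop over the spindle's cross key, hidden at its foot, and press it fully home so that the brass spring tongue snaps out in front of it. Feel your way and do not force it, let go of it, and leave the other things on the desk where they are.

Things in the scene. Friction and masses are not known exactly. Their poses are not given: they have to be found in the camera images.
- drum_center (a point): Centre of the loose tube drum (0.18 to 0.37 kg): white disc, 140 mm diameter, small capped tubes lying in its face, knurled blue grip boss of 42 mm diameter in the middle. On its axis, half-way up its 52 mm height; z axis = drum axis, from slotted rear to front. It starts on the desk, rear down. Grip the blue boss, fingertips at least 24 mm above the underside (2 mm below this point).
- drum_rear (a point): Centre of the drum's underside (rear face), 26 mm below drum_center on its axis, same axes. Heights above it: grey rear boss (46 mm diameter) 0 to 12, disc 12 to 20 (tubes and clips reach 24), blue boss 20 to 52 mm. A smooth 19 mm bore goes right through. The rear has four slot arms 90 deg apart, along this point's own +-x and +-y, 9 mm wide, 10.5 mm deep.
- rotator: The tube rotator, which stands fast: white base 180 x 124 x 38 mm, grey yoke, tilted grey motor with the slanted spindle. Origin on the desk under the yoke; its own -x side, with the controls, faces the right of the desk, as seen by the robot. The spindle leans 40 deg from vertical towards that side. Press with 15 N at most: contact forces on it that add up to over 35 N would bend the key.
- spindle_home (a point): Where drum_center is when the drum is fully home: on the spindle's axis, 26 mm above its flange, on which the drum's rear face then rests. z axis = spindle axis, pointing up and outward to the tip, 40 deg from vertical; y is level. The spindle is a steel shaft of 16 mm diameter. Up to about 15 N along the axis presses the drum home.
- spindle_flange (a point): Centre of the flange face, on the axis. Across the shaft on it lies a 6 mm wide drive key, 18 mm to either side, flat top 8.5 mm up: a drum whose slots miss it (by over 0.08 rad) stops 8.5 mm short of home. A gear motor holds it (turns only above 0.5 N m) at any angle about the axis, shown in no reading or frame: feel for it, at most 90 deg of turning, with about 8 N of pressure.
- spindle_tip (a point): End of the spindle's tapered tip, on its axis, 48 mm beyond spindle_home (74 mm above the flange); the taper goes from 16 mm down to 9 mm diameter over the last 11 mm. Same axes as spindle_home.
- tongue (a joint): Brass spring leaf, 6 mm wide, in the spindle's side near the tip. 0 rad = sprung out, standing about 4 mm proud of the shaft, its end 53.5 mm above the flange; 0.2 to 0.42 = pressed in by the bore as the drum slides on (drags with up to about 8 N). It springs out in front of the drum's front face when the drum is home, and keeps it on.
- oil_bottle: Bystander: small brown bottle with black cap, 27 mm diameter, 66 mm high; origin under its centre.
- timer: Bystander: white bench timer, 60 x 64 x 19 mm; origin under its centre.
- dish_choc: Bystander: brown culture dish, 91 mm diameter, 15 mm high, on top of a stack of dishes; origin under its centre.
- vial_blue: Bystander: small vial with blue cap, 25 mm diameter, 62 mm high; origin under its centre.
- vial_white: Bystander: small vial with white cap, 25 mm diameter, 62 mm high; origin under its centre.
- microscope: Obstacle, fixed: white microscope left of the rotator. Origin on the desk under its middle; all of it lies within 180 mm along its own +-x, 110 mm along its own +-y and 400 mm of height. Do not run into it.
- tip_box: Obstacle, fixed: blue box of pipette tips with a clear lid, right of the rotator, 95 x 125 mm, 78 mm high; origin under its centre.

How it is judged (in metres and radians):
On the way, in this order (a step that is already met when the one before it is completed fails the run):
1. the drum hangs on the slanted spindle, threaded on along its axis (z of drum_center in the frame of spindle_home between -0.003 and 0.04 m and x of drum_center in the frame of spindle_home between -0.006 and 0.006 m and y of drum_center in the frame of spindle_home between -0.006 and 0.006 m and angle between the z axis of drum_center and the z axis of spindle_home, either way round below 0.15 rad), for 0.1 s.
2. the drum's slots have dropped over the cross key and the tongue has snapped out in front of it (distance between drum_center and spindle_home below 0.0035 m and value of joint tongue below 0.12 rad), for 0.1 s.
At the end, for the whole second after the job is handed in: The drum is fully home on the spindle: its centre within 3.5 mm of spindle_home, its axis within 0.1 rad of the spindle's, the tongue sprung out in front of it (below 0.12 rad), the drum at rest (all of step 2 and angle between the z axis of drum_center and the z axis of spindle_home, either way round below 0.1 rad and linear speed of drum below 0.02 m/s); the robot touches nothing.
It fails at once if the drum is forced or wedged on the rotator: its contact forces there add up to more than 35 N (contact force between drum and rotator above 35 N).
It fails at once if the robot knocks against the rotator with more than 25 N (contact force between any of the arm, the fingers and rotator above 25 N).
It fails at once if another thing on the desk is moved by more than 25 mm (distance of any of oil_bottle, timer, dish_choc, vial_blue, vial_white from where it was at the start of the episode above 0.025 m).
It also fails if it takes over 64 s, if anything falls off the work surface, if the arm or the gripper's body presses on something with over 40 N, if the wrist force passes 120 N, or if a joint passes its speed limit or range.

## Robot

A 6-joint arm with a two-finger parallel gripper is mounted at the origin on a cart in front of the work surface, level with it; the furniture and walls round the work are solid. World frame = base frame: x ahead of the robot, y to its left, z up, the work surface at z = 0. Lengths are in m, angles in degrees, forces in N, time in s.
With the tool pointing down it reaches from about 0.4 to 0.825 m from the base axis. Payload 7 kg.
Tool frame: the origin (TCP) lies midway between the tips of the shut fingers; the grasp point (between the pads) lies 19 mm behind it; x points along the fingers, z is the direction in which the jaws open and shut, and the axes are right-handed (so a half turn about x gives the same grasp; the last joint's range is limited). The gripper opens to 88 mm and grips with 3 to 60 N. Pads are 19 mm wide; open, the fingers measure 130 mm over their backs; the gripper's body (78 mm by 193 mm) begins 47 mm behind the grasp point.
Start: joints at [88.929, 20.546, 0.682, 0, -70.136, -16.507], TCP at [0.204, 0.643, 0.227] pointing down, gripper open.
Joint ranges: [-176.03, 176.03], [-82.01, 121.73], [-58.28, 71.71], [-173.87, 95.51], [-174.79, -0.11], [-173.66, 173.66]. Speed limits (degrees/s): [136.94, 136.94, 172.46, 180, 180, 180].

## Interface

Orientations are given as [roll, pitch, yaw] about the fixed x, y, z axes, in that order (R = Rz(yaw) Ry(pitch) Rx(roll)).
In Python, from plant import ctrl gives the robot as it stands. The module is installed in compiled form; this text tells all that it offers.
- The arm moves only by the tool servo_tool, never from a script. Its argument "deltas" is a list of rows, each a list of 3 entries, a list of its own where there are three numbers: the turn, a rotation vector about the tool's x, y, z in degrees, then the shift along the tool's x, y, z in cm, then the finger opening in cm, from 0 to 8.76. A call has 1 to 5 rows; each row is the pose to reach, as a shift and turn from the pose measured when the call began, along the tool's axes at that moment; what a row does not reach only later rows make up. A row lasts 1/10 s, in which the tool goes at most 50 mm and 8.59 degrees, less where a joint would pass 70% of its speed; a pose out of reach is approached as far as the arm can. A call with a gripper value outside its range is refused whole. The fingers move at their own pace and stop on an object; the grip force is fixed at half the most. Time passes only in rows, so rows that repeat a pose let the fingers close. It gives the time, the measured TCP pose, the force and the opening at its end, in the units of the state.
- ctrl.get_obs(): the state, without advancing time (a new reading comes with each control period).
- ctrl.snapshot(name): name is "scene" or "top" or "wrist"; returns a dict with "image" (384x512x3 uint8, red, green, blue), "vertical_fov" (degrees; the focal length in pixels is half the picture's height over the tangent of half this angle, whatever the lens; pixels are square), "cx", "cy" (the principal point, pixels), "rvec" (rotation vector, rad) and "tvec" (3), from world to camera coordinates, as OpenCV has them. Camera axes: x right, y down, z forward; pixel columns grow to the right and rows downward; lengths in m; the calibration is good to about 2 mm. A picture is of the moment at which its call begins. There is no depth.
- ctrl.close_job(): hands the job in, once; it reports no verdict.
The state is a dict: "clock": time; "joint_pos": joint angles; "qvel": joint speeds; "tau": joint torques, N m; "tool_pos": TCP position; "orientation": TCP orientation; "force": force on the tool from outside, world axes, zero at the start; "moment": the same for the moment, N m; "opening": finger opening in m.
Only numpy, scipy, OpenCV 4.12 (cv2) and the standard library are available. Lean on these libraries where they do the work, as an engineer would, in place of code of your own. Each camera call takes 0.05 s, during which the arm holds its last target. There are 200 camera calls.

## Working session

There is one attempt and no reset: what is moved stays moved. The work goes in short steps, Python scripts to look and compute and a tool call to move; the robot and the scene stay as the last step left them, time stands still between calls to the robot, and variables do not carry over. Pictures are saved under pics/ and viewed, on a budget of 10 in all, crops included, one or two more only if the job needs it, and the job is handed in when it is done.

Besides the shell and the picture viewer there is one more tool, called after "Request:" as name(argument=value, ...) on one line, values as JSON. servo_tool: Moves the arm, as the interface text tells. Its arguments: {"type":"object","properties":{"deltas":{"type":"array","items":{"type":"array"}}},"required":["deltas"]}

```bash
mkdir -p pics; cat > h.py <<'E'
import numpy as np, cv2, pickle
from scipy.spatial.transform import Rotation as R
from plant import ctrl
def snap(n,f):
    s=ctrl.snapshot(n); pickle.dump(s,open(f'pics/{f}.pkl','wb')); return s
def load(f): return pickle.load(open(f'pics/{f}.pkl','rb'))
def K(s):
    f=s['image'].shape[0]/2/np.tan(np.radians(s['vertical_fov'])/2)
    return np.array([[f,0,s['cx']],[0,f,s['cy']],[0,0,1]])
def ext(s): return cv2.Rodrigues(np.array(s['rvec'],float))[0],np.array(s['tvec'],float).ravel()
def proj(s,P):
    r,t=ext(s); c=np.atleast_2d(P)@r.T+t; q=c@K(s).T; return q[:,:2]/q[:,2:]
def ray(s,uv):
    r,t=ext(s); d=r.T@np.linalg.inv(K(s))@np.array([uv[0],uv[1],1.]); return -r.T@t,d/np.linalg.norm(d)
def atz(s,uv,z):
    o,d=ray(s,uv); return o+d*(z-o[2])/d[2]
def tri(obs):
    A=np.zeros((3,3));b=np.zeros(3)
    for s,uv in obs:
        o,d=ray(s,uv);M=np.eye(3)-np.outer(d,d);A+=M;b+=M@o
    p=np.linalg.solve(A,b); return p,[np.round(proj(s,p)[0]-uv,1) for s,uv in obs]
def crop(s,f,x0,y0,x1,y1,k):
    im=s['image'][y0:y1,x0:x1,::-1]; cv2.imwrite(f'pics/{f}.png',cv2.resize(im,None,fx=k,fy=k,interpolation=cv2.INTER_CUBIC))
E
python3 - <<'E'
from h import *
a=snap('scene','scene0');b=snap('top','top0')
print(a['vertical_fov'],b['vertical_fov'],a['cx'],a['cy'])
for s in(a,b):
    r,t=ext(s);print(-r.T@t, r[2])
crop(a,'s0',0,0,512,384,1.56);crop(b,'t0',0,0,512,384,1.56)
o=ctrl.get_obs();print(o)
E
```

```text
56.83742018536818 48.67109671069232 256.66193158000243 191.55497533966582
[ 0.15518403 -0.44498695  0.75882804] [ 0.44925412  0.50349014 -0.73801654]
[ 0.32767939 -0.02222304  1.27421503] [ 0.177471    0.00938889 -0.98408124]
{'clock': 0.1, 'joint_pos': array([ 8.89302099e+01,  2.05878364e+01,  6.39907891e-01, -1.71247991e-02,
       -7.01359116e+01, -1.65069841e+01]), 'qvel': array([-0.00528703, -0.00930001,  0.12492169,  0.06085486, -0.03602879,
        0.01732939]), 'tau': array([-1.71265376e-03, -5.84158623e+01,  2.93750167e+01,  7.01557875e+00,
        1.01757518e-02, -4.84889142e-05]), 'tool_pos': array([0.20373552, 0.64306936, 0.22571932]), 'orientation': array([   5.6385269 ,   89.91462764, -101.94407793]), 'force': array([ 0.25197033, -0.39960534,  0.25766755]), 'moment': array([-0.01490116, -0.03142631,  0.00206435]), 'opening': 0.08789193092203444}
```

View pics/s0.png

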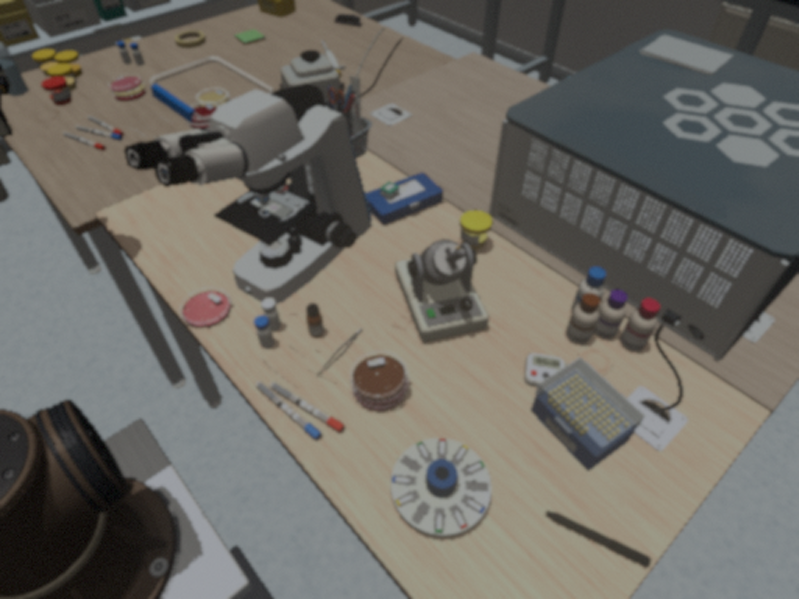

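View pics/t0.png

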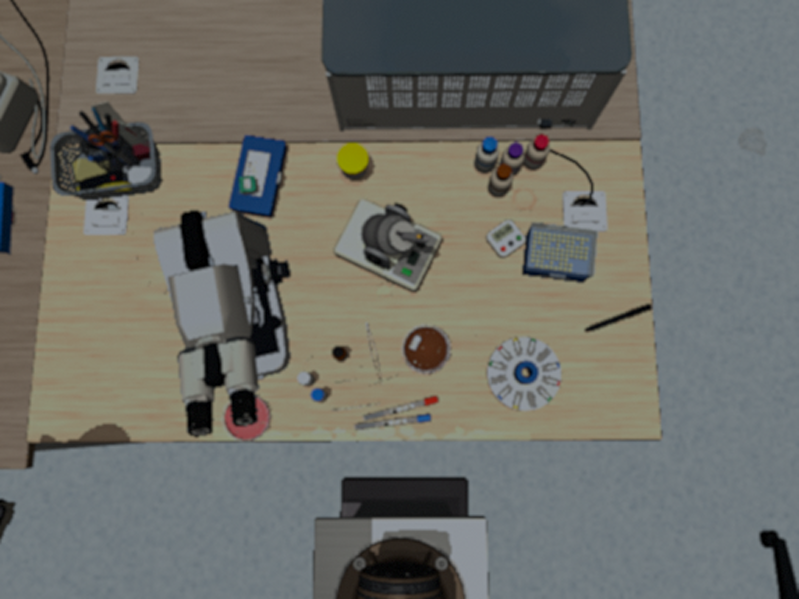

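The scene view shows the drum at about (441,478) with the rotator at (440,290). In the top view the drum is at (525,373) and the rotator at (390,245). I'll enlarge both next.

```bash
python3 - <<'E'
from h import *
a=load('scene0');b=load('top0')
def t(s,x,y,w,h,k): return cv2.resize(s['image'][y:y+h,x:x+w,::-1],None,fx=k,fy=k,interpolation=cv2.INTER_CUBIC)
A=t(a,250,150,66,75,6);B=t(b,212,122,75,75,6)
C=np.hstack([A[:, :396],B[:450,:400]]); C=cv2.convertScaleAbs(C,alpha=1.6)
for i in range(0,796,60): cv2.line(C,(i,0),(i,4),(0,0,255),1)
cv2.imwrite('pics/c1.png',C);print(C.shape)
# drum
print(atz(a,np.array([441,476])/1.56,.052),atz(b,np.array([525,373])/1.56,.052))
print(tri([(a,np.array([441,476])/1.56),(b,np.array([525.5,373])/1.56)]))
E
```

```text
(450, 796, 3)
[ 0.41173493 -0.2385499   0.052     ] [ 0.41260177 -0.23184685  0.052     ]
(array([ 0.41426982, -0.23510699,  0.04215112]), [array([-0.5,  0.1]), array([ 0.2, -0.3])])
```

View pics/c1.png

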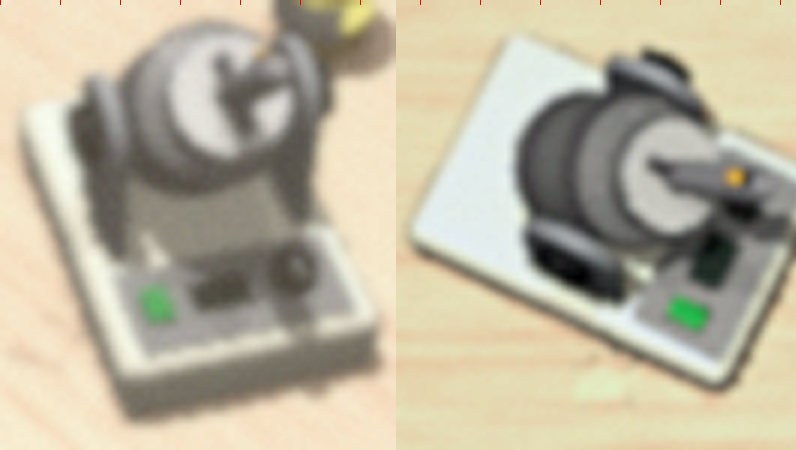

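In the enlarged crop the scene half shows the white flange disc at about (232,95), with the dark key bar running from (218,62) to (248,138). The top half shows the flange disc at about (672,178), the brass tongue at (735,177), and base corners at (510,35), (412,240) and (722,385).

```bash
python3 - <<'E'
from h import *
a=load('scene0');b=load('top0')
S=lambda x,y:np.array([250+x/6-.4,150+y/6-.4]); T=lambda x,y:np.array([212+(x-396)/6-.4,122+y/6-.4])
c=[atz(b,T(*p),.038) for p in((510,33),(412,232),(722,380))];print(np.round(c,3))
d=c[2]-c[1];print('xlen',np.linalg.norm(d),'ylen',np.linalg.norm(c[0]-c[1]),'-x dir',np.degrees(np.arctan2(d[1],d[0])))
print('other dir',np.degrees(np.arctan2(*(c[0]-c[1])[1::-1])))
print('ctr',(c[0]+c[2])/2)
c2=[atz(a,S(*p),.038) for p in((25,105),(130,375),(378,322))];print('scene',np.round(c2,3), np.linalg.norm(c2[1]-c2[0]),np.linalg.norm(c2[2]-c2[1]),'-x dir',np.degrees(np.arctan2(*(c2[1]-c2[0])[1::-1])))
print('flange',tri([(a,S(232,97)),(b,T(670,178))]))
print('tongue',tri([(a,S(263,50)),(b,T(735,177))]))
for p in((200,425),(243,420),(160,230),(285,360),(290,268)): print(p,[np.round(atz(b,np.array(p)/1.56,z)[:2],3) for z in(0,.2,.35)])
w=snap('wrist','w0');r,t=ext(w);o=ctrl.get_obs();Rt=R.from_euler('xyz',o['orientation'],degrees=True).as_matrix()
print('tool R',Rt.round(3));print('cam in tool',Rt.T@((-r.T@t)-o['tool_pos']),'axes',(Rt.T@r.T).round(3),w['vertical_fov'])
E
```

```text
[[ 0.755  0.075  0.038]
 [ 0.652  0.124  0.038]
 [ 0.575 -0.031  0.038]]
xlen 0.17256233384350783 ylen 0.11447990128944312 -x dir -116.3565897036888
other dir -24.9864020943379
ctr [0.66514484 0.02217504 0.038     ]
scene [[ 0.653  0.125  0.038]
 [ 0.574 -0.033  0.038]
 [ 0.677 -0.085  0.038]] 0.17645431808264447 0.11530359103856459 -x dir -116.46548686431439
flange (array([ 0.65148143, -0.00771089,  0.13715152]), [array([-0.5,  0.1]), array([ 0.3, -0.4])])
tongue (array([ 0.63525641, -0.03666309,  0.19337383]), [array([-0.3,  0.1]), array([ 0.2, -0.2])])
(200, 425) [array([0.321, 0.378]), array([0.322, 0.315]), array([0.323, 0.268])]
(243, 420) [array([0.33 , 0.297]), array([0.33 , 0.247]), array([0.33 , 0.209])]
(160, 230) [array([0.705, 0.478]), array([0.646, 0.399]), array([0.602, 0.341])]
(285, 360) [array([0.444, 0.22 ]), array([0.425, 0.182]), array([0.412, 0.154])]
(290, 268) [array([0.626, 0.215]), array([0.579, 0.178]), array([0.544, 0.15 ])]
tool R [[-0.     0.953 -0.302]
 [-0.001 -0.302 -0.953]
 [-1.     0.     0.001]]
cam in tool [-1.58609700e-01  8.35470306e-02 -7.00403877e-05] axes [[-0.001 -0.311  0.95 ]
 [ 0.001 -0.95  -0.311]
 [ 1.     0.001  0.001]] 66.06454639416047
```

```bash
cat >> h.py <<'E'
from scipy.spatial.transform import Slerp
TH=np.radians(-116.4); H=np.array([np.cos(TH),np.sin(TH),0]); Z=np.array([0,0,1.])
U=np.sin(np.radians(40))*H+np.cos(np.radians(40))*Z
def down(az):  # tool down, tool y at azimuth az
    y=np.array([np.cos(np.radians(az)),np.sin(np.radians(az)),0]); x=-Z; return R.from_matrix(np.c_[x,y,np.cross(x,y)])
def sp(roll=0): # tool x = -U, y lower-right; roll about tool x
    y=np.cos(np.radians(40))*H-np.sin(np.radians(40))*Z; return R.from_matrix(np.c_[-U,y,np.cross(-U,y)])*R.from_rotvec([roll,0,0],degrees=True)
def pose():
    o=ctrl.get_obs(); return o['tool_pos'],R.from_euler('xyz',o['orientation'],degrees=True)
def plan(wps,g,maxd=.045,maxr=8.0,start=None):
    p,r=start or pose(); seq=[]
    for q,s in wps:
        q=np.array(q,float); n=int(np.ceil(max(np.linalg.norm(q-p)/maxd,np.degrees((r.inv()*s).magnitude())/maxr,1)))
        sl=Slerp([0,1],R.concatenate([r,s])); seq+=[(p+(q-p)*i/n,sl(i/n)) for i in range(1,n+1)]; p,r=q,s
    p,r=start or pose()
    for k in range(0,len(seq),5):
        rows=[]
        for q,s in seq[k:k+5]:
            rows.append([list(np.round((r.inv()*s).as_rotvec(degrees=True),1)+0.),list(np.round(r.inv().apply(q-p)*100,2)+0.),g])
        print(str(rows).replace('np.float64','').replace('(','').replace(')','')); p,r=seq[min(k+4,len(seq)-1)]
E
python3 - <<'E'
from h import *
c=lambda r,a,z:(r*np.cos(np.radians(a)),r*np.sin(np.radians(a)),z)
F=np.array([.651,-.008,.137])
plan([(c(.52,70,.50),down(-20)),(c(.5,50,.5),down(-40)),(c(.5,25,.5),down(-65)),(c(.52,0,.5),down(-90)),(c(.57,-16,.45),down(-116.4)),(F+.2*U,sp())],8.7)
E
```

```text
[[[0.3, 0.0, 0.0], [-3.42, 0.27, 1.94], 8.7], [[0.6, 0.0, 0.0], [-6.85, 0.55, 3.89], 8.7], [[0.9, 0.0, 0.0], [-10.27, 0.82, 5.83], 8.7], [[1.2, 0.0, 0.0], [-13.7, 1.1, 7.77], 8.7], [[1.5, 0.0, 0.0], [-17.12, 1.37, 9.72], 8.7]]
[[[0.3, 0.0, 0.0], [-3.43, 0.33, 1.93], 8.7], [[0.6, 0.0, 0.0], [-6.85, 0.65, 3.87], 8.7], [[0.9, 0.0, 0.0], [-10.28, 0.98, 5.8], 8.7], [[5.9, 0.0, 0.0], [-10.28, 5.23, 7.12], 8.7], [[10.9, 0.0, 0.0], [-10.28, 9.49, 8.44], 8.7]]
[[[5.0, 0.0, 0.0], [0.0, 4.43, 0.49], 8.7], [[10.0, 0.0, 0.0], [0.0, 8.86, 0.98], 8.7], [[15.0, 0.0, 0.0], [0.0, 12.86, 2.64], 8.7], [[20.0, 0.0, 0.0], [0.0, 16.85, 4.3], 8.7], [[25.0, 0.0, 0.0], [0.0, 20.85, 5.95], 8.7]]
[[[5.0, 0.0, 0.0], [0.0, 4.32, -0.19], 8.7], [[10.0, 0.0, 0.0], [0.0, 8.65, -0.38], 8.7], [[15.0, 0.0, 0.0], [0.0, 12.88, 0.95], 8.7], [[20.0, 0.0, 0.0], [0.0, 17.11, 2.28], 8.7], [[25.0, 0.0, 0.0], [0.0, 21.34, 3.61], 8.7]]
[[[5.0, 0.0, 0.0], [0.0, 4.39, -0.58], 8.7], [[10.0, 0.0, 0.0], [0.0, 8.79, -1.17], 8.7], [[16.6, 0.0, 0.0], [1.25, 12.78, -1.17], 8.7], [[23.2, 0.0, 0.0], [2.5, 16.77, -1.18], 8.7], [[29.8, 0.0, 0.0], [3.75, 20.76, -1.18], 8.7]]
[[[6.6, 0.0, 0.0], [1.25, 3.46, -1.99], 8.7], [[6.6, 0.4, -6.7], [3.91, 2.67, -2.52], 8.7], [[6.6, 0.8, -13.3], [6.58, 1.88, -3.04], 8.7], [[6.5, 1.2, -20.0], [9.24, 1.08, -3.57], 8.7], [[6.5, 1.5, -26.6], [11.9, 0.29, -4.1], 8.7]]
[[[0.0, 0.0, -6.7], [2.76, 0.44, -0.43], 8.7], [[0.0, 0.0, -13.3], [5.52, 0.88, -0.87], 8.7]]
```

Request:
servo_tool(deltas=[[[0.3,0,0],[-3.4,0.3,1.9],8.7],[[0.6,0,0],[-6.8,0.5,3.9],8.7],[[0.9,0,0],[-10.3,0.8,5.8],8.7],[[1.2,0,0],[-13.7,1.1,7.8],8.7],[[1.5,0,0],[-17.1,1.4,9.7],8.7]])

```text
clock: 0.65
tool_pos: [0.1877, 0.5455, 0.3982]
orientation: [4.6, 89.9, -104.5]
force: [0.1, 0.7, 1.1]
opening: 0.0869
```

Request:
servo_tool(deltas=[[[0.3,0,0],[-3.4,0.3,1.9],8.7],[[0.6,0,0],[-6.9,0.6,3.9],8.7],[[0.9,0,0],[-10.3,1,5.8],8.7],[[0.9,0,0],[-10.3,1,5.8],8.7]])

```text
clock: 1.05
tool_pos: [0.1789, 0.4864, 0.5076]
orientation: [-169.5, 89.5, 80.4]
force: [0.3, 0.8, 1.3]
opening: 0.0869
```

Request:
servo_tool(deltas=[[[5,0,0],[0,4.2,1.3],8.7],[[10,0,0],[0,8.5,2.6],8.7],[[15,0,0],[0,12.8,3.9],8.7],[[20,0,0],[0,16.8,5.2],8.7]])

```text
clock: 1.45
tool_pos: [0.32, 0.3788, 0.5066]
orientation: [-147.9, 89.5, 81.9]
force: [-0.2, 0.6, -1.0]
opening: 0.087
```

Request:
servo_tool(deltas=[[[5,0,0],[0,4.2,0.6],8.7],[[10,0,0],[0,8.4,1.5],8.7],[[15,0,0],[0,12.6,2.6],8.7],[[20,0,0],[0,16.8,4],8.7],[[25,0,0],[0,20.8,5.5],8.7]])

```text
clock: 1.95
tool_pos: [0.444, 0.201, 0.5047]
orientation: [-119.1, 89.5, 85.5]
force: [1.0, 0.6, 0.1]
opening: 0.0869
```

Request:
servo_tool(deltas=[[[5,0,0],[0,4.3,-0.2],8.7],[[10,0,0],[0,8.6,-0.2],8.7],[[15,0,0],[0,12.9,0.9],8.7],[[20,0,0],[0,17.1,2.3],8.7],[[25,0,0],[0,21.3,3.6],8.7]])

```text
clock: 2.45
tool_pos: [0.4999, -0.0095, 0.5025]
orientation: [-89.5, 89.5, 89.9]
force: [0.5, 0.8, -0.0]
opening: 0.0871
```

```bash
python3 - <<'E'
from h import *
F=np.array([.651,-.008,.137])
plan([((.53,-.16,.42),sp()),(F+.12*U,sp())],8.7)
E
```

```text
[[[4.1, 1.5, -6.5], [1.36, 2.51, -0.53], 8.7], [[8.2, 3.0, -13.0], [2.71, 5.03, -1.05], 8.7], [[12.3, 4.6, -19.4], [4.07, 7.54, -1.58], 8.7], [[16.5, 6.1, -25.9], [5.42, 10.06, -2.11], 8.7], [[20.6, 7.6, -32.4], [6.78, 12.57, -2.64], 8.7]]
[[[4.1, 1.5, -6.5], [0.0, 2.56, -1.38], 8.7], [[4.1, 1.5, -6.5], [3.67, 2.8, -2.13], 8.7], [[4.1, 1.5, -6.5], [7.35, 3.04, -2.87], 8.7], [[4.1, 1.5, -6.5], [11.03, 3.28, -3.62], 8.7], [[4.1, 1.5, -6.5], [14.71, 3.53, -4.37], 8.7]]
[[[0.0, 0.0, 0.0], [3.65, 0.61, -0.68], 8.7], [[0.0, 0.0, 0.0], [7.3, 1.21, -1.36], 8.7]]
```

Request:
servo_tool(deltas=[[[4.1,1.5,-6.5],[1.4,2.5,-0.5],8.7],[[8.2,3,-13],[2.7,5,-1],8.7],[[12.3,4.6,-19.4],[4.1,7.5,-1.6],8.7],[[16.5,6.1,-25.9],[5.4,10,-2.1],8.7],[[20.6,7.6,-32.4],[6.8,12.6,-2.6],8.7]])

```text
clock: 2.95
tool_pos: [0.525, -0.1363, 0.4335]
orientation: [-92.4, 56.2, 65.6]
force: [1.1, -0.3, -0.6]
opening: 0.087
```

Request:
servo_tool(deltas=[[[4.1,1.5,-6.5],[0,2.6,-1.4],8.7],[[4.1,1.5,-6.5],[3.7,2.8,-2.1],8.7],[[4.1,1.5,-6.5],[7.3,3,-2.9],8.7],[[4.1,1.5,-6.5],[11,3.3,-3.6],8.7],[[4.1,1.5,-6.5],[14.7,3.5,-4.4],8.7]])

```text
clock: 3.45
tool_pos: [0.5888, -0.1062, 0.291]
orientation: [-90.0, 49.7, 63.3]
force: [0.6, -0.5, -0.5]
opening: 0.0875
```

Request:
servo_tool(deltas=[[[0,0,0],[3.6,0.6,-0.7],8.7],[[0,0,0],[7.3,1.2,-1.4],8.7],[[0,0,0],[7.3,1.2,-1.4],8.7]])

```text
clock: 3.75
tool_pos: [0.6172, -0.0759, 0.2215]
orientation: [-89.2, 49.7, 64.0]
force: [-0.3, 0.2, -0.2]
opening: 0.0872
```

```bash
python3 - <<'E'
from h import *
o=ctrl.get_obs();print(o['joint_pos'].round(1),o['tool_pos'])
s=snap('wrist','w1');crop(s,'w1',0,0,512,384,1.56)
F=np.array([.651,-.008,.137]);print(proj(s,[F,F+.074*U]))
E
```

```text
[-16.2  16.5  -1.4 -42.6 -70.2   3.7] [ 0.61719134 -0.07586705  0.22153085]
[[252.25186585 186.94479724]
 [252.0264186  218.51786778]]
```

View pics/w1.png

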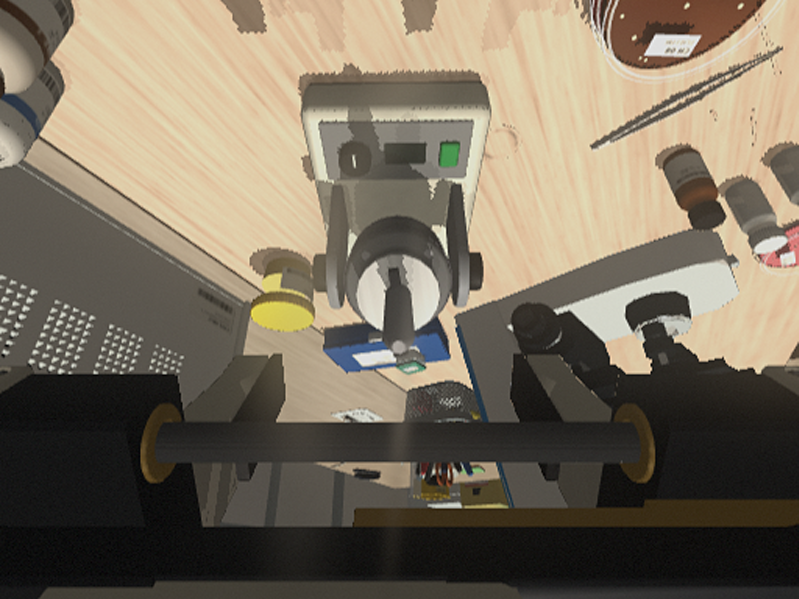

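The wrist view shows the spindle head-on: flange disc centre about (398,290), tip about (400,347). I'll enlarge it.

```bash
python3 - <<'E'
from h import *
s=load('w1');crop(s,'w1c',208,136,304,232,6)
a=load('scene0')
E
```

```text
(no output)
```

View pics/w1c.png

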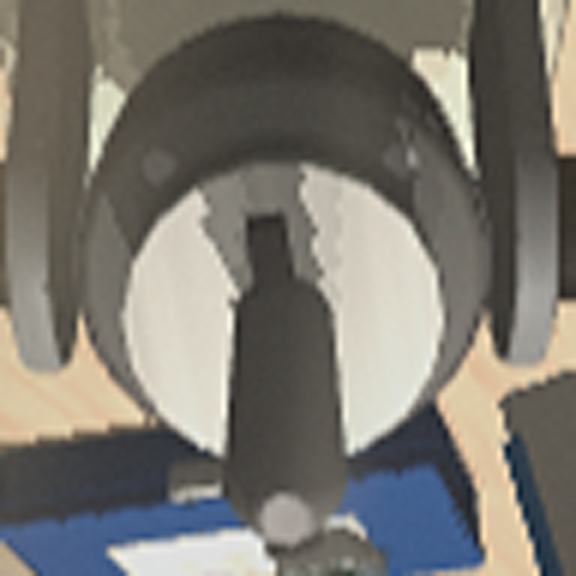

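Flange ellipse centre (282,311) and tip (285,515) in the crop. The key's visible end is at (266,216), just left of the line opposite the shaft.

```bash
python3 - <<'E'
from h import *
from scipy.optimize import least_squares
w=load('w1');a=load('scene0');b=load('top0')
S=lambda x,y:np.array([250+x/6-.4,150+y/6-.4]); T=lambda x,y:np.array([212+(x-396)/6-.4,122+y/6-.4]);W=lambda x,y:np.array([208+x/6-.4,136+y/6-.4])
def u(th): t=np.radians(th);return np.array([np.sin(np.radians(40))*np.cos(t),np.sin(np.radians(40))*np.sin(t),np.cos(np.radians(40))])
def res(v,sc=1):
    F=v[:3];U=u(v[3]*100)
    return np.r_[proj(w,F)[0]-W(282,311),proj(w,F+.074*U)[0]-W(285,515),.4*sc*(proj(a,F)[0]-S(232,97)),.4*sc*(proj(b,F)[0]-T(670,178)),(v[3]*100+116.4)/1.]
for sc in(1,0):
    r=least_squares(lambda v:res(v,sc),[.651,-.008,.137,-1.164]);print(r.x.round(4),r.fun.round(2))
    F=r.x[:3];Uu=u(r.x[3]*100)
    # key end on plane 8.5mm
    o,d=ray(w,W(266,216));P=o+d*(((F+.0085*Uu)-o)@Uu)/(d@Uu);k=P-F-.0085*Uu
    y=sp().as_matrix()
    print('key end',np.linalg.norm(k),'angle about tool x from tool y',np.degrees(np.arctan2(k@y[:,2],k@y[:,1])))
    for pt in((218,62),(248,138)):
        o,d=ray(a,S(*pt));P=o+d*(((F+.0085*Uu)-o)@Uu)/(d@Uu);k=P-F-.0085*Uu
        print('scene',np.linalg.norm(k),np.degrees(np.arctan2(k@y[:,2],k@y[:,1])))
o=ctrl.get_obs();print(o['tool_pos'],sp().as_matrix().round(3),pose()[1].as_matrix().round(3))
E
```

```text
[ 0.6469 -0.0112  0.1412 -1.164 ] [-0.04  0.67 -0.   -0.44 -0.27  0.19  0.61  0.32  0.  ]
key end 0.018643188463264248 angle about tool x from tool y -6.920095559900081
scene 0.015945329837985054 168.20626588103275
scene 0.018093874001705444 -8.347892046514932
[ 0.6437 -0.0177  0.145  -1.1638] [-0.02  0.    0.02 -0.    0.    0.    0.    0.    0.02]
key end 0.017534519620568376 angle about tool x from tool y -7.206562974585635
scene 0.018835595579763074 163.252534692348
scene 0.015181920977695992 -1.5343751887955421
[ 0.61754819 -0.07722451  0.22422901] [[ 0.286 -0.341 -0.896]
 [ 0.576 -0.686  0.445]
 [-0.766 -0.643  0.   ]] [[ 0.286 -0.346 -0.894]
 [ 0.58  -0.68   0.449]
 [-0.763 -0.646  0.006]]
```

```bash
python3 - <<'E'
from h import *
F=np.array([.647,-.011,.141])
D=down(-116.4)
plan([(F+.2*U,sp()),((.56,-.14,.30),D)],8.7)
print(); plan([((.413,-.235,.17),D)],8.7,start=(np.array([.56,-.14,.30]),D))
E
```

```text
[[[-0.2, 0.0, 0.1], [-4.48, -0.12, 0.16], 8.7], [[-0.4, 0.1, 0.3], [-8.97, -0.24, 0.32], 8.7], [[-0.4, 0.1, 6.9], [-9.32, 0.03, 0.66], 8.7], [[-0.4, 0.1, 13.6], [-9.67, 0.3, 1.0], 8.7], [[-0.4, 0.2, 20.3], [-10.02, 0.56, 1.35], 8.7]]
[[[0.0, 0.0, 6.7], [-0.24, 0.37, 0.34], 8.7], [[0.0, 0.0, 13.3], [-0.47, 0.74, 0.69], 8.7], [[0.0, 0.0, 20.0], [-0.71, 1.11, 1.03], 8.7]]

[[[0.0, 0.0, 0.0], [2.6, 3.01, 1.79], 8.7], [[0.0, 0.0, 0.0], [5.2, 6.02, 3.58], 8.7], [[0.0, 0.0, 0.0], [7.8, 9.03, 5.37], 8.7], [[0.0, 0.0, 0.0], [10.4, 12.04, 7.15], 8.7], [[0.0, 0.0, 0.0], [13.0, 15.05, 8.94], 8.7]]
```

Request:
servo_tool(deltas=[[[-0.2,0,0.1],[-4.5,-0.1,0.2],8.7],[[-0.4,0.1,0.3],[-9,-0.2,0.3],8.7],[[-0.4,0.1,6.9],[-9.3,0,0.7],8.7],[[-0.4,0.1,13.6],[-9.7,0.3,1],8.7],[[-0.4,0.2,20.3],[-10,0.6,1.3],8.7]])

```text
clock: 4.3
tool_pos: [0.5754, -0.136, 0.2999]
orientation: [-91.0, 70.2, 62.4]
force: [0.1, -0.3, -0.8]
opening: 0.0869
```

Request:
servo_tool(deltas=[[[0,0,6.7],[-0.2,0.4,0.3],8.7],[[0,0,13.3],[-0.5,0.7,0.7],8.7],[[0,0,20],[-0.7,1.1,1],8.7],[[0,0,20],[-0.7,1.1,1],8.7]])

```text
clock: 4.7
tool_pos: [0.5609, -0.1419, 0.304]
orientation: [134.4, 89.4, -72.1]
force: [-0.2, 0.6, -0.5]
opening: 0.0867
```

```bash
python3 - <<'E'
from h import *
s=snap('wrist','w2')
F=np.array([.647,-.011,.141]);print(proj(s,[F,F+.074*U]),ctrl.get_obs()['tool_pos'])
E
```

```text
[[239.581208   289.36985346]
 [235.90799092 284.91841854]] [ 0.5608344  -0.14187366  0.30366113]
```

Request:
servo_tool(deltas=[[[0,0,0],[2.6,3,1.8],8.7],[[0,0,0],[5.2,6,3.6],8.7],[[0,0,0],[7.8,9,5.4],8.7],[[0,0,0],[10.4,12,7.2],8.7],[[0,0,0],[13,15,8.9],8.7]])

```text
clock: 5.25
tool_pos: [0.4135, -0.2387, 0.1739]
orientation: [169.6, 89.4, -37.0]
force: [0.4, 0.6, -0.3]
opening: 0.0868
```

Request:
servo_tool(deltas=[[[0,0,0],[0,0,0],8.7]])

```text
clock: 5.35
tool_pos: [0.4082, -0.2399, 0.1714]
orientation: [173.9, 89.7, -33.0]
force: [1.1, -0.6, -0.1]
opening: 0.0866
```

```bash
python3 - <<'E'
from h import *
s=snap('wrist','w3'); w2=load('w2')
D=np.array([.413,-.235,.052]);u=proj(s,D)[0];v=proj(w2,[.64,-.03,.17])[0];print(u,v,ctrl.get_obs()['tool_pos'],ctrl.get_obs()['joint_pos'])
def t(s,c,w,h,k):
    x=int(min(max(c[0]-w/2,0),512-w));y=int(min(max(c[1]-h/2,0),384-h));print(x,y,k);return cv2.resize(s['image'][y:y+h,x:x+w,::-1],None,fx=k,fy=k,interpolation=cv2.INTER_CUBIC)
C=np.hstack([t(w2,v,100,150,4),t(s,u,200,300,2)]);cv2.imwrite('pics/c2.png',C)
E
```

```text
[251.55020164 188.72651909] [236.08679    290.35681755] [ 0.41083434 -0.24005995  0.17342477] [ -6.35755536   3.8068046  -28.57429699   0.2331323  -57.16164949
 -20.63508166]
186 215 4
151 38 2
```

View pics/c2.png

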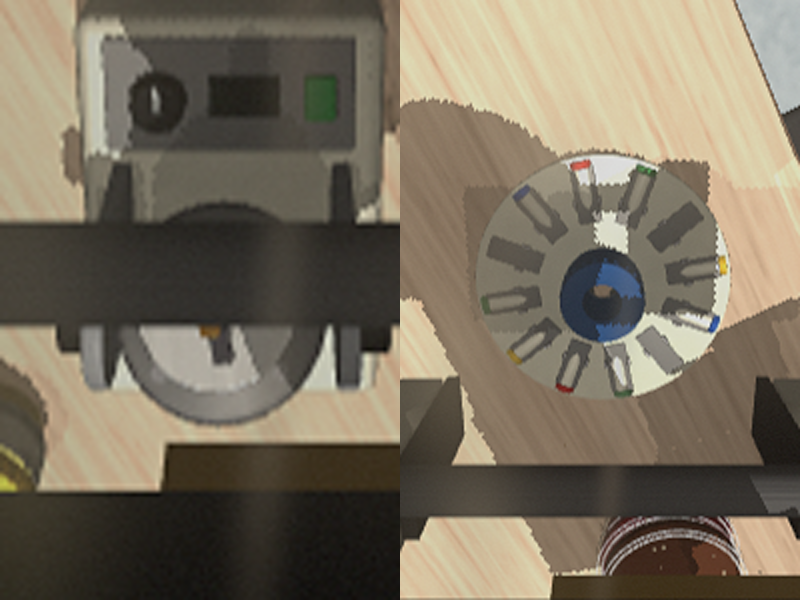

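The right half shows the drum: disc centre (603,275), bore top (601,294). The left half shows the rotator mostly hidden behind the guide rod, with the key's upper end at about (222,357).

```bash
python3 - <<'E'
from h import *
s=load('w3');w2=load('w2')
print('disc',atz(s,(252.3,175.3),.02),'bore top',atz(s,(251.4,184.9),.052))
y=sp().as_matrix();k=np.cos(np.radians(7.5))*y[:,1]-np.sin(np.radians(7.5))*y[:,2]
for F in([.647,-.0112,.1412],[.6437,-.0177,.145],[.6515,-.0077,.137]):
    print(proj(w2,np.array(F)+.0085*U-.018*k), 'obs (241.1,303.9)')
p,r=pose();print(p,r.as_matrix().round(3))
D=down(-116.4)
plan([((.411,-.236,.17),D)],8.7)
E
```

```text
disc [ 0.41046028 -0.2391958   0.02      ] bore top [ 0.41132637 -0.23861071  0.052     ]
[[240.68739792 304.16216852]] obs (241.1,303.9)
[[240.4951851  301.27989923]] obs (241.1,303.9)
[[238.94728573 305.29775688]] obs (241.1,303.9)
[ 0.41083434 -0.24005995  0.17342477] [[ 0.008 -0.452 -0.892]
 [-0.004 -0.892  0.452]
 [-1.     0.    -0.009]]
[[[-0.5, -0.5, 0.0], [0.34, -0.37, 0.17], 8.7]]
```

Request:
servo_tool(deltas=[[[-0.5,-0.5,0],[4,-0.1,0.1],8.7],[[-0.5,-0.5,0],[8,-0.1,0.1],8.7],[[-0.5,-0.5,0],[11.5,-0.1,0.1],8.7],[[-0.5,-0.5,0],[13.5,-0.1,0.1],8.7],[[-0.5,-0.5,0],[14.5,-0.1,0.1],8.7]])

```text
clock: 5.9
tool_pos: [0.4121, -0.2397, 0.0276]
orientation: [-3.2, 90.0, 150.3]
force: [0.6, 0.7, -0.2]
opening: 0.0869
```

Request:
servo_tool(deltas=[[[0,0,0],[0,0,0],8.7],[[0,0,0],[0,0,0],6]])

```text
clock: 6.1
tool_pos: [0.4135, -0.2401, 0.0287]
orientation: [-160.0, 89.9, -6.4]
force: [0.7, -0.4, -0.0]
opening: 0.0828
```

Request:
servo_tool(deltas=[[[0,0,0],[0,0,0],3],[[0,0,0],[0,0,0],3],[[0,0,0],[0,0,0],3],[[0,0,0],[0,0,0],3],[[0,0,0],[0,0,0],3]])

```text
clock: 6.6
tool_pos: [0.4135, -0.24, 0.0289]
orientation: [-160.4, 89.9, -6.8]
force: [-0.4, 0.5, 0.4]
opening: 0.0446
```

Request:
servo_tool(deltas=[[[0,0,0],[0,0,0],3],[[0,0,0],[-1,0,0],3],[[0,0,0],[-2,0,0],3]])

```text
clock: 6.9
tool_pos: [0.4131, -0.2399, 0.0493]
orientation: [-158.1, 89.9, -4.5]
force: [0.9, 0.1, -3.4]
opening: 0.0404
```

```bash
cat >> h.py <<'E'
F=np.array([.647,-.0112,.1412]); RB=.0288
E
python3 - <<'E'
from h import *
plan([((.42,-.235,.20),down(-116.4)),((.55,-.17,.31),sp()),(F+(.074+RB+.03)*U,sp())],3,maxr=7)
E
```

```text
[[[0.0, 0.0, 0.0], [-3.77, -0.19, -0.1], 3], [[0.0, 0.0, 0.0], [-7.54, -0.38, -0.21], 3], [[0.0, 0.0, 0.0], [-11.3, -0.57, -0.31], 3], [[0.0, 0.0, 0.0], [-15.07, -0.76, -0.41], 3], [[0.0, -0.1, -6.6], [-16.9, -2.69, -1.87], 3]]
[[[0.0, 0.0, -6.7], [-1.6, -2.13, -1.46], 3], [[0.0, 0.0, -13.3], [-3.19, -4.27, -2.92], 3], [[0.0, 0.0, -20.0], [-4.79, -6.4, -4.38], 3], [[0.0, 0.0, -26.7], [-6.39, -8.53, -5.84], 3], [[0.0, 0.0, -33.3], [-7.98, -10.67, -7.3], 3]]
[[[0.0, 0.0, 0.0], [3.86, -1.12, -0.54], 3], [[0.0, 0.0, 0.0], [7.71, -2.23, -1.09], 3], [[0.0, 0.0, 0.0], [11.57, -3.35, -1.63], 3]]
```

Request:
servo_tool(deltas=[[[0,0,0],[-3.8,-0.2,-0.1],3],[[0,0,0],[-7.5,-0.4,-0.2],3],[[0,0,0],[-11.3,-0.6,-0.3],3],[[0,0,0],[-15.1,-0.8,-0.4],3],[[0,-0.1,-6.6],[-16.9,-2.7,-1.9],3]])

```text
clock: 7.4
tool_pos: [0.4416, -0.2232, 0.2228]
orientation: [-91.5, 83.3, 62.3]
force: [-0.7, -1.1, -3.6]
opening: 0.0408
```

Request:
servo_tool(deltas=[[[0,0,-6.7],[-1.6,-2.1,-1.5],3],[[0,0,-13.3],[-3.2,-4.3,-2.9],3],[[0,0,-20],[-4.8,-6.4,-4.4],3],[[0,0,-26.7],[-6.4,-8.5,-5.8],3],[[0,0,-33.3],[-8,-10.7,-7.3],3]])

```text
clock: 7.9
tool_pos: [0.5502, -0.1685, 0.3173]
orientation: [-90.5, 49.8, 63.5]
force: [-0.8, 0.6, -4.0]
opening: 0.0409
```

```bash
python3 - <<'E'
from h import *
plan([(F+(.074+RB+.025)*U,sp())],3,maxd=.03)
o=ctrl.get_obs();print(o['tool_pos'],o['joint_pos'].round(1),o['opening'])
E
```

```text
[[[0.1, 0.0, 0.0], [2.51, -0.54, -0.34], 3], [[0.2, 0.0, 0.1], [5.02, -1.08, -0.67], 3], [[0.2, -0.1, 0.1], [7.53, -1.63, -1.01], 3], [[0.3, -0.1, 0.2], [10.04, -2.17, -1.34], 3], [[0.4, -0.1, 0.2], [12.55, -2.71, -1.68], 3]]
[ 0.55021865 -0.16845195  0.3173431 ] [-26.8  11.9   4.7 -40.4 -84.7   5.4] 0.04087755206814962
```

Request:
servo_tool(deltas=[[[0.1,0,0],[2.5,-0.5,-0.3],3],[[0.2,0,0.1],[5,-1.1,-0.7],3],[[0.2,-0.1,0.1],[7.5,-1.6,-1],3],[[0.3,-0.1,0.2],[10,-2.2,-1.3],3],[[0.4,-0.1,0.2],[12.5,-2.7,-1.7],3]])

```text
clock: 8.4
tool_pos: [0.6105, -0.0846, 0.2396]
orientation: [-90.0, 50.0, 63.6]
force: [-0.9, 0.2, -3.2]
opening: 0.0409
```

Request:
servo_tool(deltas=[[[0,0,0],[0,0,0],3]])

```text
clock: 8.5
tool_pos: [0.6099, -0.0822, 0.2376]
orientation: [-89.7, 50.0, 64.0]
force: [-0.0, 0.6, -3.6]
opening: 0.0405
```

```bash
cat >> h.py <<'E'
def st():
    o=ctrl.get_obs();p,r=pose();M=sp().as_matrix()
    e=M.T@(p-F)*1000;print('ax %.1f y %.1f z %.1f mm'%(-e[0]-RB*1000,e[1],e[2]),'tilt err',(sp().inv()*r).as_rotvec(degrees=True).round(2),'f tool',(r.inv().apply(o['force'])).round(1),'m',r.inv().apply(o['moment']).round(2),'j6',o['joint_pos'][5].round(1),'t',o['clock'],'op',round(o['opening'],4))
E
python3 - <<'E'
from h import *
st()
a=snap('scene','s1');w=snap('wrist','w4');b=snap('top','t1')
T=F+.074*U;u=proj(a,T)[0];print(u,proj(w,T),proj(b,T))
def t(s,c,w,h,k):
    x=int(c[0]-w/2);y=int(c[1]-h/2);print(x,y,k);return cv2.resize(s['image'][y:y+h,x:x+w,::-1],None,fx=k,fy=k,interpolation=cv2.INTER_CUBIC)
C=np.hstack([t(a,u,100,150,4),cv2.resize(t(w,(256,192),200,300,2),(400,600))]);cv2.imwrite('pics/c3.png',cv2.convertScaleAbs(C,alpha=1.4))
E
```

```text
ax 96.6 y -0.6 z 1.7 mm tilt err [-0.01 -0.28  0.02] f tool [3.1 1.9 0.3] m [-0.03 -0.13  2.88] j6 3.3 t 8.5 op 0.0405
[295.77041515 162.08567635] [[250.61253174 206.47245846]] [[274.84940802 153.83765108]]
245 87 4
156 42 2
```

View pics/c3.png

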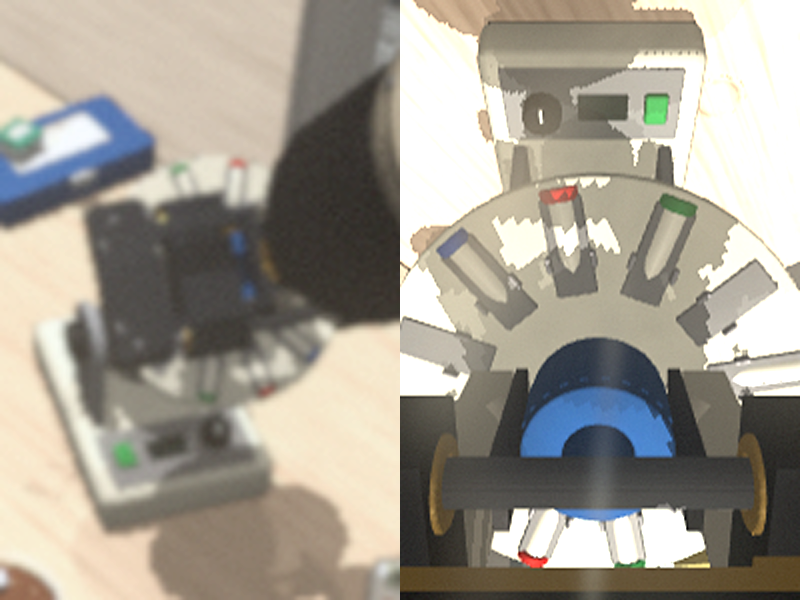

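The wrist view shows the boss front ellipse with x 520–676, y 387–522, centred at about (598,454), so the drum is held squarely.

```bash
python3 - <<'E'
from h import *
w=load('w4');p,r=pose();M=r.as_matrix()
c=p-.0232*M[:,0];u0=proj(w,c)[0]
t=np.linspace(0,6.28,60);P=proj(w,c+.021*(np.cos(t)[:,None]*M[:,1]+np.sin(t)[:,None]*M[:,2]))
print('ellipse',P.min(0),P.max(0),'obs',[156+120/2-.3,42+387/2],[156+276/2,42+522/2])
print('per mm y',proj(w,c+.001*M[:,1])[0]-u0,'z',proj(w,c+.001*M[:,2])[0]-u0,'x',proj(w,c+.001*M[:,0])[0]-u0)
st()
E
```

```text
ellipse [209.2133099 226.2483752] [290.13911567 296.86621119] obs [215.7, 235.5] [294.0, 303.0]
per mm y [-0.00934269 -1.68265002] z [ 1.92631787 -0.00407891] x [ 0.02155141 -1.05661237]
ax 100.0 y -0.6 z 0.2 mm tilt err [-0.12 -0.02  0.06] f tool [ 2.3  2.8 -0.6] m [-0.03  0.03  2.83] j6 3.3 t 8.65 op 0.0409
```

```bash
python3 - <<'E'
from h import *
for k in range(4):
    o=ctrl.get_obs();w=snap('wrist','w5');p,r=pose();M=r.as_matrix();st()
    for q,lab in((o['tool_pos'],'before'),(p,'after')):
        c=q-.0232*M[:,0];t=np.linspace(0,6.28,60);P=proj(w,c+.0205*(np.cos(t)[:,None]*M[:,1]+np.sin(t)[:,None]*M[:,2]))
        print(lab,((P.min(0)+P.max(0))/2).round(1),(P.max(0)-P.min(0)).round(1))
    rr,tt=ext(w);print('cam in tool',M.T@(-rr.T@tt-p), 'obs ctr (254.9,269.2) size 78.3,67.5')
E
```

```text
ax 100.4 y -0.6 z -0.1 mm tilt err [-0.11  0.03  0.05] f tool [1.6 2.8 0.2] m [0.   0.08 2.78] j6 3.3 t 8.7 op 0.0409
before [251.6 259.7] [78.1 68.3]
after [251.2 260. ] [78.3 68.5]
cam in tool [-0.15833308  0.08450421  0.00139718] obs ctr (254.9,269.2) size 78.3,67.5
ax 100.5 y -0.6 z -0.2 mm tilt err [-0.1   0.06  0.04] f tool [ 2.7  2.3 -0.9] m [-0.01  0.06  2.83] j6 3.3 t 8.75 op 0.0407
before [251.6 259.6] [78.1 68.3]
after [251.5 259.7] [78.2 68.4]
cam in tool [-0.1585675   0.08449028  0.00130192] obs ctr (254.9,269.2) size 78.3,67.5
ax 100.5 y -0.5 z -0.2 mm tilt err [-0.09  0.06  0.03] f tool [ 2.   1.6 -0.6] m [-0.06  0.06  2.83] j6 3.3 t 8.8 op 0.0409
before [251.7 259.6] [78.1 68.3]
after [251.6 259.5] [78.1 68.3]
cam in tool [-0.15869306  0.0844837   0.00127938] obs ctr (254.9,269.2) size 78.3,67.5
ax 100.4 y -0.5 z -0.2 mm tilt err [-0.07  0.07  0.03] f tool [ 1.9  1.8 -0.2] m [-0.01  0.05  2.85] j6 3.3 t 8.85 op 0.0406
before [251.6 259.6] [78.1 68.3]
after [251.6 259.5] [78.1 68.3]
cam in tool [-0.15877158  0.08449821  0.00128303] obs ctr (254.9,269.2) size 78.3,67.5
```

Request:
servo_tool(deltas=[[[0,0,0],[0,0.6,-0.2],3],[[0,0,0],[1,0.6,-0.2],3],[[0,0,0],[2,0.6,-0.2],3],[[0,0,0],[2,0.6,-0.2],3],[[0,0,0],[2,0.6,-0.2],3]])

```text
clock: 9.35
tool_pos: [0.6158, -0.0786, 0.2208]
orientation: [-90.1, 50.0, 63.6]
force: [-0.3, -0.5, -2.3]
opening: 0.0408
```

```bash
python3 -c "
from h import *
st()"
```

```text
ax 79.9 y 5.7 z -2.0 mm tilt err [-0.06  0.    0.04] f tool [1.4 1.9 0.1] m [-0.03  0.02  2.9 ] j6 4.3 t 9.35 op 0.0408
```

Request:
servo_tool(deltas=[[[0,0,0],[0.3,0,0],3],[[0,0,0],[0.6,0,0],3],[[0,0,0],[0.9,0,0],3],[[0,0,0],[0.9,0,0],3]])

```text
clock: 9.75
tool_pos: [0.6183, -0.073, 0.2135]
orientation: [-90.0, 50.0, 63.6]
force: [0.0, 0.3, -3.1]
opening: 0.0408
```

```bash
python3 -c "
from h import *
st()"
```

```text
ax 70.4 y 5.7 z -1.7 mm tilt err [-0.05 -0.03  0.04] f tool [2.6 1.8 0.1] m [-0.1   0.01  2.88] j6 4.5 t 9.75 op 0.0408
```

Request:
servo_tool(deltas=[[[0,0,0],[0.2,0,0],3],[[0,0,0],[0.4,0,0],3],[[0,0,0],[0.4,0,0],3]])

```text
clock: 10.05
tool_pos: [0.6193, -0.0705, 0.2101]
orientation: [-90.0, 50.0, 63.7]
force: [-0.3, 0.4, -3.2]
opening: 0.041
```

```bash
python3 -c "
from h import *
st()"
```

```text
ax 66.1 y 5.8 z -1.6 mm tilt err [-0.04 -0.05  0.04] f tool [2.6 1.9 0.5] m [0.   0.03 2.87] j6 4.6 t 10.05 op 0.041
```

Request:
servo_tool(deltas=[[[0,0,0],[0.2,0,0],3],[[0,0,0],[0.4,0,0],3],[[0,0,0],[0.4,0,0],3]])

```text
clock: 10.35
tool_pos: [0.6204, -0.068, 0.2068]
orientation: [-89.9, 50.0, 63.7]
force: [0.1, 0.6, -2.7]
opening: 0.0409
```

```bash
python3 -c "
from h import *
st()"
```

```text
ax 61.7 y 5.9 z -1.4 mm tilt err [-0.03 -0.08  0.04] f tool [2.4 1.3 0.2] m [-0.04  0.    2.88] j6 4.6 t 10.35 op 0.0409
```

Request:
servo_tool(deltas=[[[0,0,0],[0.2,0,0],3],[[0,0,0],[0.4,0,0],3],[[0,0,0],[0.4,0,0],3]])

```text
clock: 10.65
tool_pos: [0.6217, -0.0653, 0.2037]
orientation: [-89.9, 50.0, 63.7]
force: [1.1, 2.0, -2.1]
opening: 0.0407
```

```bash
python3 -c "
from h import *
st()"
```

```text
ax 57.4 y 5.6 z -1.4 mm tilt err [-0.02 -0.09  0.01] f tool [ 3.  -0.4 -0.1] m [-0.   -0.09  2.14] j6 4.7 t 10.65 op 0.0407
```

Request:
servo_tool(deltas=[[[0,0,0],[0.2,0,0],3],[[0,0,0],[0.4,0,0],3],[[0,0,0],[0.4,0,0],3]])

```text
clock: 10.95
tool_pos: [0.6228, -0.0626, 0.2006]
orientation: [-89.9, 50.0, 63.8]
force: [-1.4, 1.5, -1.4]
opening: 0.0411
```

```bash
python3 -c "
from h import *
st()"
```

```text
ax 53.2 y 5.4 z -1.2 mm tilt err [-0.03 -0.1  -0.01] f tool [1.6 0.3 1.9] m [-0.   -0.47  1.96] j6 4.8 t 10.95 op 0.0411
```

Request:
servo_tool(deltas=[[[0,0,0],[0.2,-0.1,0.1],3],[[0,0,0],[0.4,-0.1,0.1],3],[[0,0,0],[0.4,-0.1,0.1],3]])

```text
clock: 11.25
tool_pos: [0.6237, -0.0591, 0.1979]
orientation: [-89.9, 50.0, 63.7]
force: [1.2, 0.4, -3.3]
opening: 0.0406
```

```bash
python3 -c "
from h import *
st()"
```

```text
ax 48.8 y 4.4 z -0.5 mm tilt err [-0.02 -0.08 -0.02] f tool [ 3.1  1.5 -0.9] m [0.02 0.55 2.48] j6 4.8 t 11.25 op 0.0406
```

Request:
servo_tool(deltas=[[[0,0,0],[0.2,0,0],3],[[0,0,0],[0.4,0,0],3],[[0,0,0],[0.4,0,0],3]])

```text
clock: 11.55
tool_pos: [0.6252, -0.0564, 0.1949]
orientation: [-90.0, 49.9, 63.7]
force: [2.3, 1.6, -0.1]
opening: 0.0406
```

```bash
python3 -c "
from h import *
st()"
```

```text
ax 44.6 y 3.9 z -0.6 mm tilt err [-0.03 -0.06 -0.06] f tool [ 1.7 -1.8 -1.4] m [-0.05  0.22  1.53] j6 4.9 t 11.55 op 0.0406
```

Request:
servo_tool(deltas=[[[0,0,0],[0.1,-0.15,-0.03],3],[[0,0,0],[0.3,-0.15,-0.03],3],[[0,0,0],[0.3,-0.15,-0.03],3]])

```text
clock: 11.85
tool_pos: [0.6269, -0.0536, 0.1933]
orientation: [-89.9, 49.9, 63.7]
force: [0.2, 0.5, -1.2]
opening: 0.0408
```

```bash
python3 -c "
from h import *
st()"
```

```text
ax 41.3 y 2.4 z -0.8 mm tilt err [-0.01 -0.08 -0.05] f tool [1.2 0.4 0.1] m [-0.05  0.23  2.21] j6 4.7 t 11.85 op 0.0408
```

Request:
servo_tool(deltas=[[[0,0,0],[0.2,0,0],3],[[0,0,0],[0.4,0,0],3],[[0,0,0],[0.4,0,0],3]])

```text
clock: 12.15
tool_pos: [0.6281, -0.0509, 0.1899]
orientation: [-89.9, 49.9, 63.7]
force: [1.8, 1.9, -3.2]
opening: 0.0407
```

```bash
python3 -c "
from h import *
st()"
```

```text
ax 36.8 y 2.4 z -0.7 mm tilt err [ 0.01 -0.09 -0.07] f tool [ 4.1  0.1 -0.7] m [0.03 0.39 2.15] j6 4.8 t 12.15 op 0.0407
```

Request:
servo_tool(deltas=[[[0,0,0],[0.2,-0.05,0],3],[[0,0,0],[0.4,-0.05,0],3],[[0,0,0],[0.6,-0.05,0],3],[[0,0,0],[0.6,-0.05,0],3]])

```text
clock: 12.55
tool_pos: [0.6301, -0.0471, 0.1853]
orientation: [-89.9, 49.9, 63.7]
force: [2.4, -1.0, -3.6]
opening: 0.0409
```

```bash
python3 -c "
from h import *
st()"
```

```text
ax 30.5 y 2.1 z -0.8 mm tilt err [ 0.02 -0.08 -0.06] f tool [ 2.9  2.3 -2.6] m [-0.01  0.78  2.91] j6 4.9 t 12.55 op 0.0409
```

Request:
servo_tool(deltas=[[[0,0,0],[0.2,0,0],3],[[0,0,0],[0.4,0,0],3],[[0,0,0],[0.4,0,0],3]])

```text
clock: 12.85
tool_pos: [0.6313, -0.0447, 0.1819]
orientation: [-89.9, 49.9, 63.7]
force: [1.5, -0.6, -4.5]
opening: 0.0409
```

```bash
python3 -c "
from h import *
st()"
```

```text
ax 26.1 y 2.2 z -0.8 mm tilt err [ 0.03 -0.09 -0.06] f tool [ 3.5  2.8 -1.6] m [-0.06  0.76  2.76] j6 5.0 t 12.85 op 0.0409
```

Request:
servo_tool(deltas=[[[0,0,0],[0.2,0,-0.06],3],[[0,0,0],[0.4,0,-0.06],3],[[0,0,0],[0.4,0,-0.06],3]])

```text
clock: 13.15
tool_pos: [0.6329, -0.0421, 0.1785]
orientation: [-89.8, 49.9, 63.8]
force: [1.5, 1.1, -2.7]
opening: 0.0406
```

```bash
python3 -c "
from h import *
st()"
```

```text
ax 21.6 y 2.0 z -1.2 mm tilt err [ 0.04 -0.12 -0.08] f tool [ 3.2  0.5 -0.9] m [-0.03  0.35  2.53] j6 5.1 t 13.15 op 0.0406
```

Request:
servo_tool(deltas=[[[0,0,0],[0.2,0,0],3],[[0,0,0],[0.4,0,0],3],[[0,0,0],[0.4,0,0],3]])

```text
clock: 13.45
tool_pos: [0.6341, -0.0396, 0.1751]
orientation: [-89.8, 49.9, 63.8]
force: [1.1, 0.4, -4.0]
opening: 0.0406
```

```bash
python3 -c "
from h import *
st()"
```

```text
ax 17.2 y 2.1 z -1.0 mm tilt err [ 0.06 -0.14 -0.08] f tool [ 3.6  1.9 -0.8] m [-0.    0.4   2.67] j6 5.2 t 13.45 op 0.0406
```

Request:
servo_tool(deltas=[[[0,0,0],[0.2,0,-0.03],3],[[0,0,0],[0.3,0,-0.03],3],[[0,0,0],[0.3,0,-0.03],3]])

```text
clock: 13.75
tool_pos: [0.6352, -0.0378, 0.1727]
orientation: [-89.7, 49.9, 63.8]
force: [0.7, 1.6, -3.0]
opening: 0.0408
```

Request:
servo_tool(deltas=[[[0,0,0],[0.2,0,0],3],[[0,0,0],[0.3,0,0],3],[[0,0,0],[0.3,0,0],3]])

```text
clock: 14.05
tool_pos: [0.636, -0.0359, 0.1702]
orientation: [-89.7, 49.9, 63.9]
force: [0.7, 0.2, -3.5]
opening: 0.0406
```

```bash
python3 -c "
from h import *
st()"
```

```text
ax 10.7 y 2.0 z -1.1 mm tilt err [ 0.08 -0.16 -0.09] f tool [ 3.   1.8 -0.6] m [-0.05  0.35  2.56] j6 5.3 t 14.05 op 0.0406
```

Request:
servo_tool(deltas=[[[0,0,0],[0.2,0,0],3],[[0,0,0],[0.2,0,0],3]])

```text
clock: 14.25
tool_pos: [0.6367, -0.0346, 0.1684]
orientation: [-89.7, 49.9, 63.9]
force: [0.9, 0.8, -3.1]
opening: 0.0408
```

Request:
servo_tool(deltas=[[[0,0,0],[0.2,0,0],3],[[0,0,0],[0.2,0,0],3]])

```text
clock: 14.45
tool_pos: [0.6373, -0.0332, 0.1667]
orientation: [-89.7, 49.9, 63.9]
force: [1.6, 0.1, -3.7]
opening: 0.041
```

Request:
servo_tool(deltas=[[[0,0,0],[0.2,0,0],3],[[0,0,0],[0.2,0,0],3]])

```text
clock: 14.65
tool_pos: [0.6377, -0.0328, 0.1661]
orientation: [-89.8, 49.9, 63.8]
force: [-4.3, -4.1, 4.8]
opening: 0.0408
```

```bash
python3 -c "
from h import *
st()"
```

```text
ax 5.3 y 2.0 z -1.3 mm tilt err [ 0.03 -0.14 -0.07] f tool [-7.3  1.2  2.1] m [-0.04 -0.67  2.35] j6 5.4 t 14.65 op 0.0408
```

Request:
servo_tool(deltas=[[[3,0,0],[0.1,0,0.02],3],[[6,0,0],[0.1,0,0.04],3],[[9,0,0],[0.1,0,0.06],3],[[12,0,0],[0.1,-0.01,0.08],3],[[15,0,0],[0.1,-0.01,0.1],3]])

```text
clock: 15.15
tool_pos: [0.6371, -0.0324, 0.1663]
orientation: [-74.8, 50.0, 63.8]
force: [-3.0, -3.9, 4.9]
opening: 0.0406
```

```bash
python3 -c "
from h import *
st()"
```

```text
ax 5.5 y 1.8 z -0.5 mm tilt err [15.08 -0.11 -0.03] f tool [-6.8  0.7  0.8] m [-0.13  0.15  2.27] j6 -9.7 t 15.15 op 0.0406
```

Request:
servo_tool(deltas=[[[3,0,0],[0.1,0,0.02],3],[[6,0,0],[0.1,0,0.04],3],[[9,0,0],[0.1,0,0.06],3],[[12,0,0],[0.1,-0.01,0.08],3],[[15,0,0],[0.1,-0.01,0.1],3]])

```text
clock: 15.65
tool_pos: [0.6364, -0.0319, 0.1665]
orientation: [-59.8, 50.0, 63.7]
force: [-2.7, -3.3, 3.4]
opening: 0.0411
```

```bash
python3 -c "
from h import *
st()"
```

```text
ax 5.5 y 1.5 z 0.3 mm tilt err [ 3.014e+01 -7.000e-02  1.000e-02] f tool [-5.2  1.3  0.3] m [-0.09  0.69  2.26] j6 -24.8 t 15.65 op 0.0411
```

Request:
servo_tool(deltas=[[[3,0,0],[0.1,0,0.02],3],[[6,0,0],[0.1,0,0.04],3],[[9,0,0],[0.1,0,0.06],3],[[12,0,0],[0.1,-0.01,0.08],3],[[15,0,0],[0.1,-0.01,0.1],3]])

```text
clock: 16.15
tool_pos: [0.6359, -0.031, 0.167]
orientation: [-44.7, 50.0, 63.7]
force: [-4.6, -2.3, 5.3]
opening: 0.0408
```

```bash
python3 -c "
from h import *
st()"
```

```text
ax 5.5 y 0.8 z 1.2 mm tilt err [ 4.52e+01 -6.00e-02  3.00e-02] f tool [-6.7  2.   2.4] m [-0.12  1.03  2.07] j6 -39.9 t 16.15 op 0.0408
```

Request:
servo_tool(deltas=[[[3,0,0],[0.11,0,0.06],3],[[6,0,0],[0.11,0,0.08],3],[[9,0,0],[0.11,0,0.1],3],[[12,0,0],[0.11,-0.01,0.12],3],[[15,0,0],[0.11,-0.01,0.14],3]])

```text
clock: 16.65
tool_pos: [0.6356, -0.0299, 0.1676]
orientation: [-29.7, 50.0, 63.6]
force: [-3.3, -3.4, 4.5]
opening: 0.0408
```

```bash
python3 -c "
from h import *
st()"
```

```text
ax 5.5 y -0.3 z 1.9 mm tilt err [ 6.027e+01 -0.000e+00  4.000e-02] f tool [-6.3  1.6  0.2] m [-0.13  2.12  1.49] j6 -55.1 t 16.65 op 0.0408
```

Request:
servo_tool(deltas=[[[3,0,0],[0.11,0,0.02],3],[[6,0,0],[0.11,0,0.04],3],[[9,0,0],[0.11,0,0.06],3],[[12,0,0],[0.11,-0.01,0.08],3],[[15,0,0],[0.11,-0.01,0.1],3]])

```text
clock: 17.15
tool_pos: [0.6357, -0.0288, 0.1678]
orientation: [-14.6, 50.1, 63.6]
force: [-0.9, 1.5, -0.9]
opening: 0.0409
```

```bash
python3 -c "
from h import *
st()"
```

```text
ax 4.9 y -1.2 z 2.3 mm tilt err [7.536e+01 3.000e-02 5.000e-02] f tool [1.3 1.4 0.5] m [-0.15  1.89  0.83] j6 -70.3 t 17.15 op 0.0409
```

Pressing force fell and the drum advanced at 75°, so the slots have found the key. I'll press gently in.

Request:
servo_tool(deltas=[[[0,0,0],[0.15,0,0],3],[[0,0,0],[0.25,0,0],3]])

```text
clock: 17.35
tool_pos: [0.6362, -0.0269, 0.1658]
orientation: [-14.7, 50.0, 63.7]
force: [-1.2, 1.8, -0.6]
opening: 0.0408
```

```bash
python3 -c "
from h import *
st()"
```

```text
ax 2.2 y -1.4 z 2.7 mm tilt err [ 7.528e+01 -1.000e-02  5.000e-02] f tool [1.1 1.7 0.9] m [-0.15  1.93  0.89] j6 -70.2 t 17.35 op 0.0408
```

Request:
servo_tool(deltas=[[[0,0,0],[0.2,0,0],3],[[0,0,0],[0.2,0,0],3]])

```text
clock: 17.55
tool_pos: [0.6366, -0.0254, 0.1636]
orientation: [-14.6, 50.0, 63.7]
force: [1.4, 2.1, -4.4]
opening: 0.0404
```

Request:
servo_tool(deltas=[[[0,0,0],[0.2,0,0],3],[[0,0,0],[0.2,0,0],3]])

```text
clock: 17.75
tool_pos: [0.6372, -0.0244, 0.1617]
orientation: [-14.6, 50.1, 63.7]
force: [0.7, -0.6, -4.1]
opening: 0.0408
```

```bash
python3 -c "
from h import *
st()"
```

```text
ax -2.7 y -0.8 z 2.9 mm tilt err [ 7.526e+01 -4.000e-02  1.100e-01] f tool [ 3.  -0.1 -3. ] m [-0.02  2.76  0.66] j6 -70.0 t 17.75 op 0.0408
```

Request:
servo_tool(deltas=[[[0,0,0],[0.15,0,-0.03],3],[[0,0,0],[0.15,0,-0.03],3]])

```text
clock: 17.95
tool_pos: [0.6373, -0.0243, 0.1615]
orientation: [-14.7, 50.1, 63.7]
force: [-5.6, -3.1, 5.5]
opening: 0.0411
```

```bash
python3 -c "
from h import *
st()"
```

```text
ax -2.9 y -0.7 z 2.9 mm tilt err [ 7.517e+01 -2.000e-02  1.200e-01] f tool [-7.6  3.6  0.4] m [-0.09  1.6   1.69] j6 -69.9 t 17.95 op 0.0411
```

Request:
servo_tool(deltas=[[[0,0,0],[0.15,0,0],3],[[0,0,0],[0.15,0,0],3],[[0,0,0],[0.05,0,0],3]])

```text
clock: 18.25
tool_pos: [0.6373, -0.0245, 0.1616]
orientation: [-14.8, 50.1, 63.7]
force: [0.1, 1.3, -3.3]
opening: 0.0405
```

```bash
python3 -c "
from h import *
st()
s=snap('wrist','w6');crop(s,'w6',140,150,340,300,4)"
```

```text
ax -2.8 y -0.7 z 2.7 mm tilt err [7.515e+01 2.000e-02 1.000e-01] f tool [ 3.3  0.8 -1.1] m [-0.06  2.73  0.61] j6 -69.9 t 18.25 op 0.0405
```

View pics/w6.png

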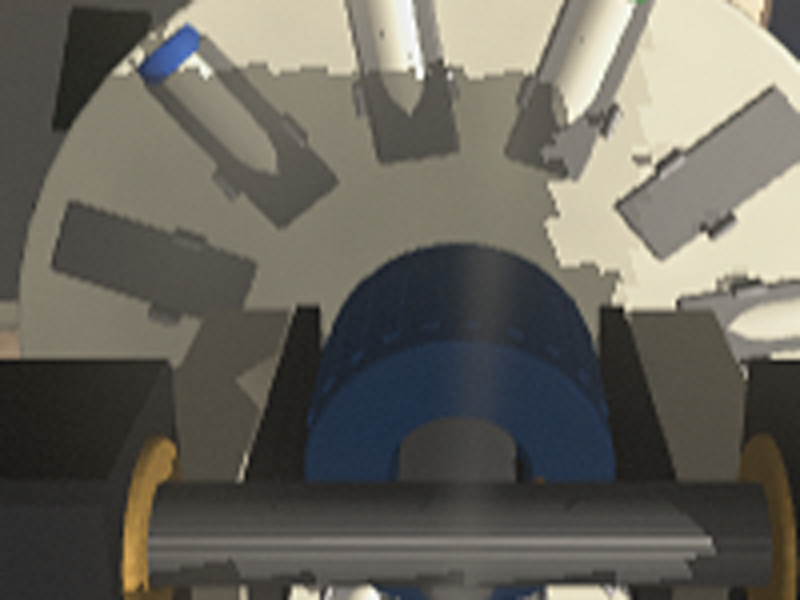

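The spindle fills the bore, and a glint of brass shows at (540,480) in front of the boss face. I'll let go and back off along the axis.

Request:
servo_tool(deltas=[[[0,0,0],[0,0,0],5],[[0,0,0],[0,0,0],6.5],[[0,0,0],[0,0,0],8],[[0,0,0],[0,0,0],8],[[0,0,0],[0,0,0],8]])

```text
clock: 18.8
tool_pos: [0.6375, -0.0243, 0.1614]
orientation: [-14.8, 50.1, 63.7]
force: [-0.1, 0.6, -0.3]
opening: 0.0751
```

Request:
servo_tool(deltas=[[[0,0,0],[-1,0,0],8],[[0,0,0],[-3,0,0],8],[[0,0,0],[-6,0,0],8],[[0,0,0],[-9,0,0],8],[[0,0,0],[-10,0,0],8]])

```text
clock: 19.3
tool_pos: [0.6092, -0.0841, 0.2414]
orientation: [-15.2, 50.1, 63.3]
force: [0.5, -0.4, 0.3]
opening: 0.0801
```

Request:
servo_tool(deltas=[[[0,0,0],[0,0,0],8],[[0,0,0],[0,0,0],8],[[0,0,0],[0,0,0],8]])

```text
clock: 19.6
tool_pos: [0.609, -0.0835, 0.2405]
orientation: [-15.0, 50.1, 63.4]
force: [-0.4, -0.4, 0.8]
opening: 0.0802
```

```bash
python3 - <<'E'
from h import *
st()
s=snap('wrist','w7');p=proj(s,[F+.052*U])[0];print(p)
x=int(p[0]-75);y=int(p[1]-60);print(x,y);crop(s,'w7',x,y,x+150,min(y+110,384),5)
E
```

```text
ax 99.7 y -1.3 z 1.9 mm tilt err [7.508e+01 1.500e-01 2.000e-02] f tool [-1.   0.2  0.1] m [-0.08  2.01  0.46] j6 -71.9 t 19.6 op 0.0802
[251.95923179 200.14113908]
176 140
```

View pics/w7.png

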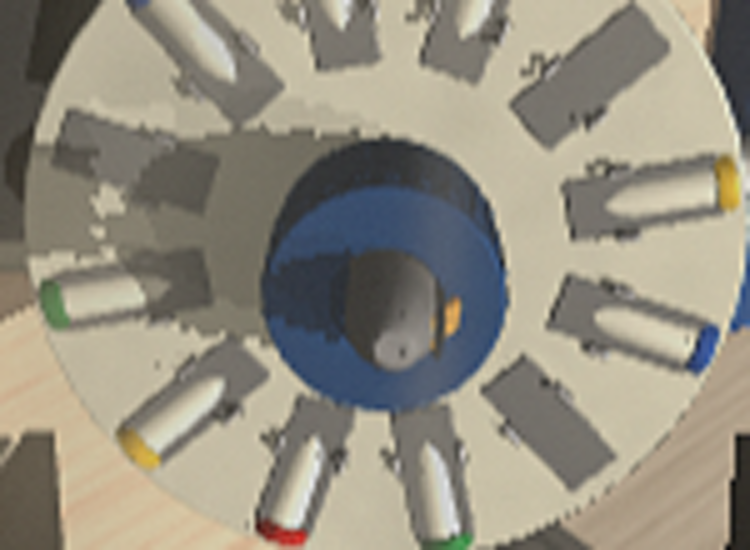

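The brass tongue stands out at (452,315), about 4 mm proud of the shaft and in front of the blue face. The robot touches nothing, so I'll hand in.

```bash
python3 -c "
from plant import ctrl
print(ctrl.close_job(),ctrl.get_obs()['clock'])"
```

```text
the job is handed in; nothing more can be done
the job is handed in; nothing more can be done
```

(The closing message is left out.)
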